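# Clear the sorting tray through its slide gate

## Robot

A 7-joint arm with a two-finger parallel gripper is mounted at the origin on a cart in front of the work surface, level with it; the furniture and walls round the work are solid. World frame = base frame: x ahead of the robot, y to its left, z up, the work surface at z = 0. Lengths are in m, angles in rad, forces in N, time in s.
With the tool pointing down it reaches from about 0.4 to 0.85 m from the base axis. Payload 4.5 kg.
Tool frame: the origin (TCP) lies at the very end of the fingers, on their centre line; the grasp point (between the pads) lies 19 mm behind it (tcp_to_grasp is the z of the grasp point in the tool frame, in m); z points along the fingers, y is the line along which they close (so a half turn about z gives the same grasp; the last joint's range is limited). The gripper opens to 88 mm and grips with 3 to 60 N. Pads are 18 mm wide; open, the fingers measure 123 mm over their backs; the gripper's body (75 mm by 187 mm) begins 45 mm behind the grasp point.
Start: joints at [1.209, 0.689, -0.195, 1.565, 0.157, 0.902, -0.215], TCP at [0.241, -0.577, 0.239] pointing down, gripper open.
Joint ranges: [-3.01, 3.01], [-0.46, 2.08], [-1.47, 1.51], [0.13, 2.56], [-1, 4.14], [0.04, 2.09], [-2.66, 2.66]. Speed limits (rad/s): [2.57, 2.57, 3.14, 3.14, 3.14, 3.14, 3.14].

## Interface

Orientations are given as a unit quaternion [x, y, z, w].
In Python, from plant import * gives the robot as it stands. The module is installed in compiled form; this text tells all that it offers.
- The arm moves only by the shell command python3 -m jog 'ROWS' [OPENING] [FORCE]. ROWS is JSON, a list that holds one entry, the list of rows, each a list of 6 numbers: the shift along the tool's x, y, z in m, then the turn, a rotation vector about the tool's x, y, z in rad. In form: [[[dx, dy, dz, ax, ay, az], ...]]. A call has 1 to 12 rows; each row shifts and turns the commanded pose from where the row before left it, along the tool's axes as they then stand; what a row does not reach is not made up. A row lasts 1/8 s, in which the tool goes at most 62.5 mm and 10.7 degrees, less where a joint would pass 70% of its speed; a pose out of reach is approached as far as the arm can. A call with a gripper value outside its range is refused whole. OPENING is the finger opening in m, from 0 to 0.0881, set as the call begins (- or left out, the last holds). The fingers move at their own pace and stop on an object; FORCE is the grip in N (left out, the last holds). Time passes only in rows, so rows that do not move let the fingers close. It gives the time, the measured TCP pose, the force, the opening and the grip force at its end, in the units of the state.
- get_state(): the state, without advancing time (a new reading comes with each control period).
- snapshot(name): name is "side" or "top"; returns a dict with "frame" (384x512x3 uint8, red, green, blue), "mtx" (3x3 intrinsics, pixels), "xyz" and "orientation" of the camera in the world. Camera axes: x right, y down, z forward; pixel columns grow to the right and rows downward; lengths in m; the calibration is good to about 2 mm. A picture is of the moment at which its call begins. There is no depth.
- finish_job(): hands the job in; it is judged then, once.
The state is a dict: "clock": time; "q": joint angles; "qd": joint speeds; "joint_torque": joint torques, N m; "tool_pos": TCP position; "eef_rot": TCP orientation; "contact_force": force on the tool from outside, world axes, zero at the start; "moment": the same for the moment, N m; "opening": opening from 0.0 (shut) to 1.0 (fully open); "finger_force": force on a finger pad.
Only numpy, scipy, OpenCV 4.12 (cv2) and the standard library are available. Lean on these libraries where they do the work, as an engineer would, in place of code of your own. Each camera call takes 0.05 s, during which the arm holds its last target. There are 200 camera calls.

## Task

Discharge the finished lot from the sorting tray: push its slide gate fully open by the knob, sweep the three loose rings across the tray floor and out through the outlet, so that they slide down the chute into the catch bin, then push the gate fully shut again. The rings are swept, never picked up; leave the ground setting block standing on the tray, and the peg stack, caliper and grease tin beside it, where they are.

Things in the scene. Friction and masses are not known exactly. Their poses are not given: they have to be found in the camera images.
- sorting_tray: fixed sheet-metal tray on legs. Origin on the bench under it, z up. Floor top at z 130 mm; inside x -115..115, y -150 (lip) to 185; rims 18 mm above the floor (rolled edge 21). Outlet in the -y end, x -50..50; two 18 mm high guides run from (+-115, 35) to (+-50, -132) to funnel rings to it. Beyond the lip a slick 45 degree chute, 114 wide, drops to the bin.
- gate (a joint): the slide gate, a 3.6 mm upright plate across the outlet at tray y -143, top 27 mm above the tray floor. 0 = shut, grows to 0.105 m = fully open as it slides along tray +x (away from the robot) in guides 14 mm high; stays where it is left, friction about 1.5 N. Starts shut or up to 8 mm ajar.
- gate_knob (a point): centre of the upright round black knob on the gate, 23 mm in diameter, from 30 to 56 mm above the tray floor (this point is 43 mm above it). With the gate shut it is at tray x -22, y -143, and moves with the gate along tray x. Push it sideways; nothing else nearby stands higher than 27 mm above the tray floor.
- outlet (a point): middle of the outlet's lip, on the tray floor (tray 0, -150, 130 mm), where the chute begins; axes as the tray's. A ring whose centre is pushed past it slides down into the bin.
- bin_floor (a point): centre of the inside floor of the open grey catch bin fixed under the chute, 4 mm above the bench; axes as the tray's. Inside 152 mm in x, 182 mm in y, walls 41 mm above this floor.
- ring_a: one of three loose zinc-plated pressed rings, outside diameter 61 mm, 9 mm thick, 34 g, with a small flat ear standing out 13 mm beyond the rim on its -y side. Origin: on its underside; the centre of the round part lies 5.5 mm from it towards +y. It behaves as a full disc: the bore cannot be entered. Starts flat on the tray floor, ear roughly towards the outlet.
- ring_b: one of three loose zinc-plated pressed rings, outside diameter 61 mm, 9 mm thick, 34 g, with a small flat ear standing out 13 mm beyond the rim on its -y side. Origin: on its underside; the centre of the round part lies 5.5 mm from it towards +y. It behaves as a full disc: the bore cannot be entered. Starts flat on the tray floor, ear roughly towards the outlet.
- ring_c: one of three loose zinc-plated pressed rings, outside diameter 61 mm, 9 mm thick, 34 g, with a small flat ear standing out 13 mm beyond the rim on its -y side. Origin: on its underside; the centre of the round part lies 5.5 mm from it towards +y. It behaves as a full disc: the bore cannot be entered. Starts flat on the tray floor, ear roughly towards the outlet.
- setting_block: ground steel setting block 30 x 35 x 28 mm, 0.2 kg, loose on the tray floor among the rings; it stays on the tray. Origin: centre of its underside. It may stand in any of the three places of the row farthest from the outlet.
- peg_stack: bystander: upright stack of rings on a peg, 62 mm in diameter, 109 mm tall, on the bench to the left of the tray. Origin: centre of its underside.
- caliper: bystander: vernier caliper lying on the bench to the right, 225 x 66 x 10 mm. Origin: centre of its underside.
- grease_tin: bystander: flat round tin, 70 mm in diameter, 31 mm high, on the bench to the left. Origin: centre of its underside.

How it is judged:
By the outcome, as a careful person would: the job done as asked, in the order asked, and still so for the second after the job is handed in, with the robot touching nothing.
It also fails if it takes over 64 s, if anything falls off the work surface, if the arm or the gripper's body presses on something with over 40 N, if the wrist force passes 120 N, or if a joint passes its speed limit or range.

## Working session

There is one attempt and no reset: what is moved stays moved. The work goes in short steps, Python scripts to look and compute and a shell command to move; the robot and the scene stay as the last step left them, time stands still between calls to the robot, and variables do not carry over. Pictures are saved under pics/ and viewed, at most 10 in all, crops included, and the job is handed in when it is done.

```bash
mkdir -p pics; cat > h.py <<'E'
from plant import *
import numpy as np, cv2
from scipy.spatial.transform import Rotation as R
def snap(n,f=None):
    s=snapshot(n)
    if f: cv2.imwrite('pics/'+f,s['frame'][:,:,::-1])
    return s
def cast(s,u,v,z):
    d=R.from_quat(s['orientation']).apply(np.linalg.inv(s['mtx'])@[u,v,1.])
    c=np.array(s['xyz']); return c+d*(z-c[2])/d[2]
def proj(s,p):
    q=s['mtx']@R.from_quat(s['orientation']).inv().apply(np.array(p)-s['xyz']); return q[:2]/q[2]
E
python3 - <<'E'
from h import *
st=get_state(); print(st)
for n in('top','side'):
    s=snap(n,n+'0.png'); print(n,s['xyz'],s['orientation'],s['mtx'])
E
```

```text
{'clock': 0.0, 'q': array([ 1.20885342,  0.68998024, -0.19453743,  1.56635197,  0.1573009 ,
        0.90250775, -0.21509097]), 'qd': array([ 0.00037437, -0.00124435,  0.00095341, -0.00148897, -0.00078366,
        0.00115271,  0.00220077]), 'joint_torque': array([-3.76724065e-04, -5.27558291e+01, -1.26694813e+00, -1.53428096e+01,
       -5.26614860e-02,  6.54770178e-03,  1.70013332e-04]), 'tool_pos': array([ 0.24065102, -0.57611668,  0.23791086]), 'eef_rot': array([ 9.80475699e-01,  1.96638107e-01, -2.41966971e-04, -8.94739659e-04]), 'contact_force': array([-0.27088275, -0.5976212 , -0.63642364]), 'moment': array([0.03374905, 0.02163183, 0.0458625 ]), 'finger_force': 0.0, 'opening': 1.0006260707142067}
top [ 0.42364483 -0.09695369  1.29578806] [ 0.70706305 -0.70568454  0.03325517 -0.03106878] [[375.38050239   0.         258.23111757]
 [  0.         375.38050239 191.18432445]
 [  0.           0.           1.        ]]
side [0.59467764 1.25191188 1.01324049] [ 0.0288223   0.88156879 -0.47108134 -0.00938642] [[432.9197218    0.         251.5539507 ]
 [  0.         432.9197218  198.65204904]
 [  0.           0.           1.        ]]
```

View pics/top0.png

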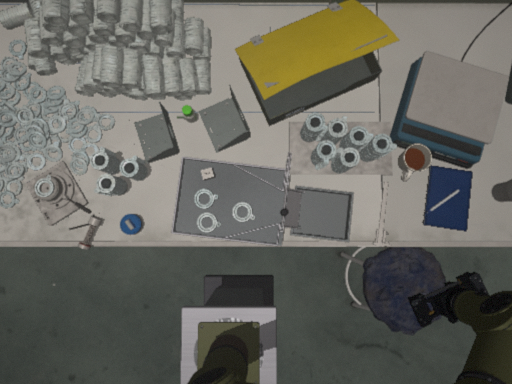

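View pics/side0.png

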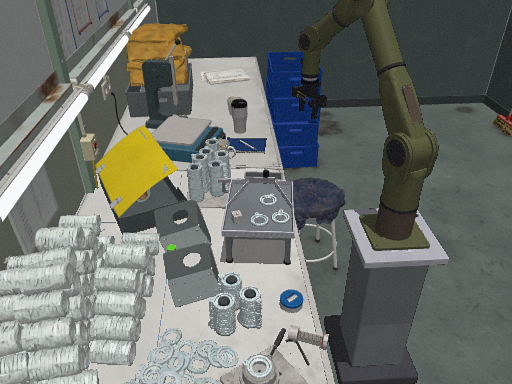

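Top view: tray spans about (175–290, 157–243). The rings are at (204,198), (207,222) and (243,212), the block at (207,173), the knob at (284,212) and the bin at (320,213). The arm is parked clear on the right. I'll zoom in next.

```bash
python3 - <<'E'
from h import *
s=snap('top'); f=s['frame'][145:255,165:365]
cv2.imwrite('pics/topz.png',cv2.resize(f[:,:,::-1],None,fx=4,fy=4,interpolation=cv2.INTER_CUBIC))
for n,u,v,z in [('knob',284,212,.186),('r',204,198,.139),('r',207,222,.139),('r',243,212,.139),('blk',207,173,.158)]: print(n,cast(s,u,v,z).round(3))
for uv in [(183,158),(174,234),(283,243)]: print(cast(s,*uv,.151).round(3))
E
```

```text
knob [ 0.463 -0.177  0.186]
r [0.508 0.067 0.139]
r [0.434 0.057 0.139]
r [ 0.465 -0.054  0.139]
blk [0.583 0.056 0.158]
[0.63  0.132 0.151]
[0.397 0.154 0.151]
[ 0.371 -0.176  0.151]
```

View pics/topz.png

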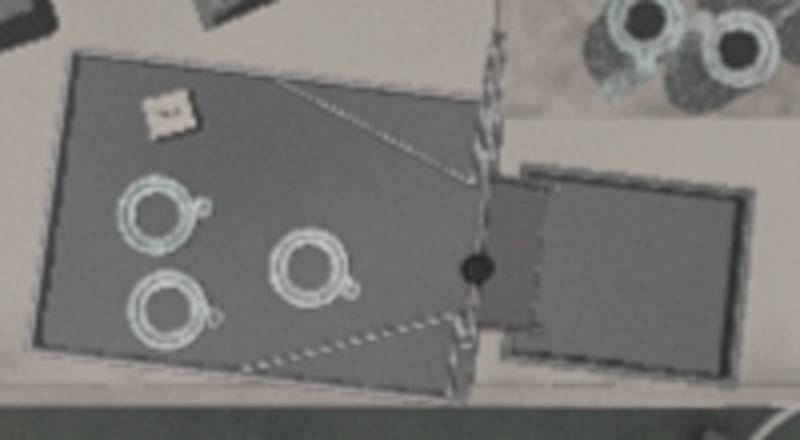

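The zoom confirms the layout and the tray's yaw of about −6.6°. Guide ends in the crop are (475,183) and (452,315), guide starts (275,78) and (245,370), and the knob is at (477,268). Rings are at (157,214), (167,310) and (309,268) with ears to the right, and the block is at (171,114).

```bash
cat >> h.py <<'E'
import json,os
def px(u,v): return 165+(u-1.5)/4,145+(v-1.5)/4
def T():
    d=json.load(open('tray.json')); return np.array(d['o']),d['yaw']
def w2t(p):
    o,a=T(); return R.from_euler('z',-a).apply(np.r_[np.array(p)[:2]-o,0])[:2]
def t2w(p):
    o,a=T(); return R.from_euler('z',a).apply(np.r_[p[:2],0])[:2]+o
def rel(tp,z,yaw=True):
    """tool-frame shift, and turn, to tray xy tp / world z with tool y along tray x"""
    st=get_state(); o,a=T(); Rt=R.from_quat(st['eef_rot'])
    tgt=np.r_[t2w(tp),z]; X=np.array([-np.sin(a),np.cos(a),0]); Y=np.array([np.cos(a),np.sin(a),0])
    Rg=R.from_matrix(np.c_[X,Y,np.cross(X,Y)])
    print('tray now',(w2t(st['tool_pos'])*1e3).round(1),'z',st['tool_pos'][2].round(4),'t',round(st['clock'],2))
    print('tool shift mm',(Rt.inv().apply(tgt-st['tool_pos'])*1e3).round(1),'turn rad',(Rt.inv()*Rg).as_rotvec().round(3))
def rings(s):
    f=cv2.cvtColor(s['frame'],cv2.COLOR_RGB2HSV)[145:255,165:365]
    g=cv2.resize(cv2.cvtColor(s['frame'],cv2.COLOR_RGB2GRAY)[145:255,165:365],None,fx=4,fy=4,interpolation=cv2.INTER_CUBIC)
    m=(g>140).astype('uint8')*255; out=[]
    for c in cv2.findContours(m,cv2.RETR_EXTERNAL,cv2.CHAIN_APPROX_NONE)[0]:
        if not 900<cv2.contourArea(c)<8000: continue
        k=np.zeros_like(m); cv2.drawContours(k,[c],-1,255,-1)
        k=cv2.morphologyEx(k,cv2.MORPH_OPEN,cv2.getStructuringElement(cv2.MORPH_ELLIPSE,(35,35)))
        q=cv2.findContours(k,cv2.RETR_EXTERNAL,cv2.CHAIN_APPROX_NONE)[0]
        if not q: q=[c]
        (u,v),r=cv2.minEnclosingCircle(q[0])
        p=cast(s,*px(u,v),.158 if r<34 else .137); out.append((u,v,r,p,w2t(p)))
    return out
E
python3 - <<'E'
from h import *
s=snap('top')
tr=np.array([(50,-132),(-50,-132),(115,35),(-115,35),(117,187),(-117,187)])/1e3
im=[(475,183),(452,315),(275,78),(245,370),(75,53),(35,348)]; zz=[.148]*4+[.151]*2
W=np.array([cast(s,*px(*p),z)[:2] for p,z in zip(im,zz)])
a,b=tr-tr.mean(0),W-W.mean(0)
yaw=np.arctan2((a[:,0]*b[:,1]-a[:,1]*b[:,0]).sum(),(a*b).sum())
r=R.from_euler('z',yaw).as_matrix()[:2,:2]; o=W.mean(0)-r@tr.mean(0)
print(yaw,o,((W-o)@r*1e3-tr*1e3).round(1))
json.dump(dict(o=list(o),yaw=yaw),open('tray.json','w'))
k=cast(s,*px(477,268),.186); print('knob',k,w2t(k)*1e3)
for x in rings(s): print(np.array(x[:3]).round(),x[3].round(3),(x[4]*1e3).round(1))
kx=w2t(k)
rel((kx[0],-.143),.21)
E
```

```text
-0.1153983028593766 [ 0.49600018 -0.04245926] [[ 0.4  1.8]
 [-2.   8. ]
 [-1.8 -2.7]
 [ 3.3 -7.7]
 [-3.   0.6]
 [ 3.2  0.1]]
knob [ 0.46443012 -0.17617672  0.186     ] [ -15.96355305 -136.4631543 ]
[168. 310.  41.] [0.434 0.058 0.137] [-73.5  92.9]
[309. 269.  41.] [ 0.465 -0.05   0.137] [-29.9 -11.2]
[157. 214.  41.] [0.507 0.068 0.137] [ -1.4 110.7]
[168. 114.  22.] [0.583 0.057 0.158] [ 74.9 108.8]
tray now [-192.  -559.7] z 0.2382 t 0.2
tool shift mm [ 357.5 -277.3   28.5] turn rad [-1.000e-03 -0.000e+00 -1.059e+00]
```

```bash
python3 - <<'E'
import json
d=json.load(open('tray.json'));import numpy as np
d['o']=list(np.array(d['o'])+.004*np.array([-np.sin(d['yaw']),np.cos(d['yaw'])]));json.dump(d,open('tray.json','w'))
E
python3 -m jog '[[[0.04,-0.031,0,0,0,0],[0.04,-0.031,0,0,0,0],[0.04,-0.031,0,0,0,0],[0.04,-0.031,0,0,0,0],[0.04,-0.031,0,0,0,0],[0.04,-0.031,0,0,0,0],[0.04,-0.031,0,0,0,0],[0.04,-0.031,0,0,0,0],[0.04,-0.029,0,0,0,0],[0,0,0,0,0,0]]]' 0.06
python3 -m jog '[[[0,0,0,0,0,-0.176],[0,0,0,0,0,-0.176],[0,0,0,0,0,-0.176],[0,0,0,0,0,-0.176],[0,0,0,0,0,-0.176],[0,0,0,0,0,-0.176],[0,0,0,0,0,0]]]'
python3 - <<'E'
from h import *
rel((-.016,-.1415),.164)
s=snap('side'); f=s['frame'][140:230,210:310]
cv2.imwrite('pics/s1.png',cv2.resize(f[:,:,::-1],None,fx=6,fy=6,interpolation=cv2.INTER_CUBIC))
p=get_state()['tool_pos']; print((proj(s,p)-[210,140])*6,(proj(s,[.4644,-.1762,.186])-[210,140])*6)
E
```

```text
clock: 1.45
tool_pos: [0.4689, -0.1777, 0.2388]
eef_rot: [0.98, 0.201, 0.001, -0.001]
contact_force: [0.0, -0.8, -0.9]
opening: 0.678
finger_force: 0.0
clock: 2.33
tool_pos: [0.4657, -0.1835, 0.2385]
eef_rot: [0.749, 0.662, -0.0, -0.0]
contact_force: [0.5, 0.2, -0.4]
opening: 0.682
finger_force: 0.0
tray now [ -13.9 -147.6] z 0.2385 t 2.33
tool shift mm [ 6.1 -2.1 74.5] turn rad [-0.001  0.    -0.007]
[331.14134874 100.74886399] [333.66544992 179.12985707]
```

View pics/s1.png

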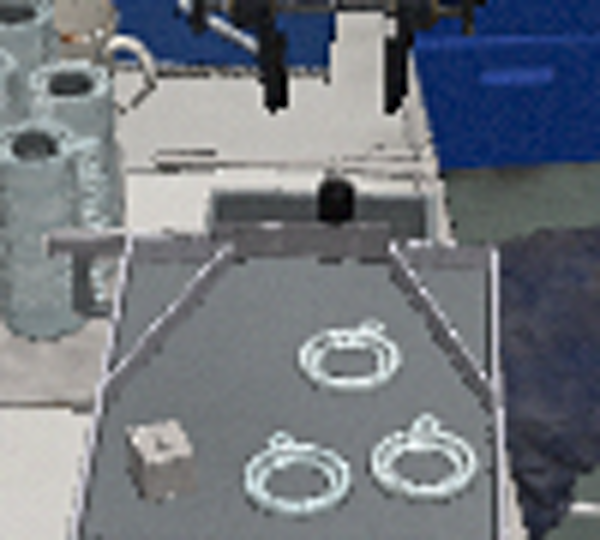

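The knob top is at (336,183) in the crop, close to the predicted (334,179), and the open fingers at (272,105) and (397,105) straddle it. Next: descend, then push the gate open.

```bash
python3 -m jog '[[[0.006,-0.002,0.025,0,0,-0.007],[0,0,0.025,0,0,0],[0,0,0.0245,0,0,0],[0,0,0,0,0,0]]]'
python3 -m jog '[[[0,0.013,0,0,0,0],[0,0.013,0,0,0,0],[0,0.013,0,0,0,0],[0,0.013,0,0,0,0],[0,0.013,0,0,0,0],[0,0.013,0,0,0,0],[0,0.013,0,0,0,0],[0,0.013,0,0,0,0],[0,0.013,0,0,0,0],[0,0,0,0,0,0]]]'
python3 - <<'E'
from h import *
rel((.1015,-.1415),.164)
print(get_state()['contact_force'])
E
```

```text
clock: 2.88
tool_pos: [0.4638, -0.1762, 0.1631]
eef_rot: [0.746, 0.666, -0.001, -0.001]
contact_force: [-0.6, 0.8, -0.2]
opening: 0.683
finger_force: 0.0
clock: 4.12
tool_pos: [0.5814, -0.1895, 0.1639]
eef_rot: [0.746, 0.666, -0.001, -0.0]
contact_force: [-3.0, 0.1, 2.0]
opening: 0.677
finger_force: 1.2
tray now [ 101.8 -140.3] z 0.1639 t 4.12
tool shift mm [-1.2 -0.3 -0.1] turn rad [-0.001  0.     0.003]
[-2.95995048  0.10958324  2.00321591]
```

Nudge on until the stop is felt.

```bash
python3 -m jog '[[[0,0.003,0,0,0,0],[0,0,0,0,0,0]]]'; python3 -m jog '[[[0,0.003,0,0,0,0],[0,0,0,0,0,0]]]'
```

```text
clock: 4.38
tool_pos: [0.5816, -0.1896, 0.1637]
eef_rot: [0.746, 0.666, -0.002, -0.002]
contact_force: [-7.7, 0.7, 3.8]
opening: 0.685
finger_force: 3.7
clock: 4.62
tool_pos: [0.5817, -0.1896, 0.1635]
eef_rot: [0.746, 0.666, -0.005, -0.004]
contact_force: [-13.4, 1.5, 8.3]
opening: 0.684
finger_force: 6.5
```

```bash
python3 -m jog '[[[0,-0.012,0,0,0,0],[0,-0.003,-0.025,0,0,0],[0,0,-0.025,0,0,0],[0,0,0,0,0,0]]]' 0.06
python3 - <<'E'
from h import *
for x in rings(snap('top')): print(np.array(x[:3]).round(),(x[4]*1e3).round(1))
rel((-.03,.032),.134)
E
```

```text
clock: 5.12
tool_pos: [0.5748, -0.1881, 0.2164]
eef_rot: [0.746, 0.666, 0.002, 0.003]
contact_force: [0.4, 0.5, -0.4]
opening: 0.68
finger_force: 0.0
[777. 413.  34.] [ -97.1 -384. ]
[484. 368.  39.] [ -89.2 -157.9]
[168. 310.  42.] [-73.4  88.8]
[309. 269.  42.] [-29.7 -15.4]
[157. 214.  41.] [ -1.4 107. ]
[168. 114.  23.] [ 74.9 105.2]
tray now [  93.9 -139.8] z 0.2149 t 5.17
tool shift mm [ 172.2 -123.6   80.5] turn rad [ 0.004 -0.     0.003]
```

```bash
python3 -m jog '[[[0.043,-0.031,0,0,0,0],[0.043,-0.031,0,0,0,0],[0.043,-0.031,0,0,0,0],[0.043,-0.031,0,0,0,0],[0,0,0.03,0,0,0],[0,0,0.03,0,0,0],[0,0,0,0,0,0]]]' 0.04
python3 - <<'E'
from h import *
rel((-.03,.032),.1335)
E
```

```text
clock: 6.05
tool_pos: [0.4667, -0.0032, 0.1523]
eef_rot: [0.745, 0.667, -0.002, -0.002]
contact_force: [-0.0, 0.3, 0.3]
opening: 0.452
finger_force: 0.0
tray now [-33.6  31.6] z 0.1523 t 6.05
tool shift mm [ 0.4  3.7 18.7] turn rad [-0.005  0.001  0.004]
```

```bash
python3 -m jog '[[[0,0.0035,0.01,0,0,0],[0,0,0.0085,0,0,0],[-0.013,0,0,0,0,0],[-0.013,0,0,0,0,0],[-0.013,0.002,0,0,0,0],[-0.013,0.004,0,0,0,0],[-0.013,0.004,0,0,0,0],[-0.013,0.004,0,0,0,0],[-0.013,0.004,0,0,0,0],[-0.013,0.004,0,0,0,0],[0,0,0,0,0,0]]]'
python3 - <<'E'
from h import *
rel((0,-.130),.1335)
for x in rings(snap('top','t2.png')): print(np.array(x[:3]).round(),(x[4]*1e3).round(1))
E
```

```text
clock: 7.42
tool_pos: [0.4822, -0.1111, 0.1356]
eef_rot: [0.746, 0.666, -0.0, 0.0]
contact_force: [1.0, -0.5, -0.2]
opening: 0.454
finger_force: 0.0
tray now [ -5.8 -73.8] z 0.1356 t 7.42
tool shift mm [-56.2   5.8   2.1] turn rad [0.    0.001 0.001]
[697. 398. 103.] [ -92.8 -321.9]
[168. 310.  41.] [-73.3  88.8]
[157. 215.  41.] [ -1.7 106.7]
[168. 113.  23.] [ 75.2 105.3]
```

```bash
python3 -m jog '[[[-0.012,0.002,0.0015,0,0,0],[-0.012,0.002,0,0,0,0],[-0.012,0.002,0,0,0,0],[-0.012,0,0,0,0,0],[-0.012,0,0,0,0,0],[0,0,0,0,0,0],[0,0,0,0,0,0]]]'
python3 - <<'E'
from h import *
rel((-.0735,.135),.1335)
s=snap('top'); a=s['frame'][145:255,165:365]; b=snap('side')['frame'][140:230,210:310]
a=cv2.resize(a,(800,440)); b=cv2.resize(b,(178,160))
s2=snap('side')['frame']; cv2.imwrite('pics/t3.png',a[:,:,::-1])
E
```

```text
clock: 8.35
tool_pos: [0.4814, -0.1695, 0.1342]
eef_rot: [0.745, 0.667, 0.0, -0.0]
contact_force: [-0.3, -0.1, -0.1]
opening: 0.455
finger_force: 0.0
tray now [ 1.000e-01 -1.319e+02] z 0.1342 t 8.35
tool shift mm [267.2 -72.6   0.8] turn rad [ 0.    -0.     0.004]
```

View pics/t3.png

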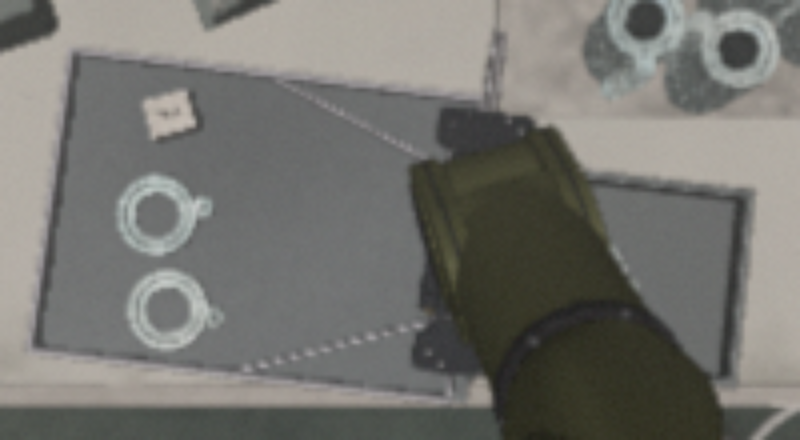

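```bash
python3 -m jog '[[[0,0,-0.03,0,0,0],[0,0,-0.03,0,0,0],[0.055,0,0,0,0,0],[0.055,0,0,0,0,0],[0.055,0,0,0,0,0],[0.055,0,0,0,0,0],[0.055,0,0,0,0,0],[0.012,0,0,0,0,0],[0,0,0,0,0,0]]]' 0.032
python3 - <<'E'
from h import *
rel((0,.155),.1335)
s=snap('top')
for x in rings(s): print(np.array(x[:3]).round(),(x[4]*1e3).round(1))
E
```

```text
clock: 9.62
tool_pos: [0.5131, 0.1158, 0.1941]
eef_rot: [0.745, 0.667, -0.0, 0.0]
contact_force: [0.5, -0.6, -0.2]
opening: 0.361
finger_force: 0.0
tray now [ -1.2 155.2] z 0.1941 t 9.62
tool shift mm [-0.2  1.2 60.6] turn rad [-0.     0.001  0.005]
[190. 386.  25.] [-128.1   62.5]
[178. 308.  46.] [-71.  81.]
[605. 285.  38.] [ -14.9 -243.1]
```

```bash
python3 -m jog '[[[0,0.001,0.02,0,0,0],[0,0,0.02,0,0,0],[0,0,0.02,0,0,0],[-0.013,0,0,0,0,0],[-0.013,0,0,0,0,0],[-0.013,0,0,0,0,0],[-0.013,0,0,0,0,0],[-0.013,0,0,0,0,0],[-0.013,0,0,0,0,0],[-0.013,0,0,0,0,0],[-0.013,0,0,0,0,0],[-0.013,0,0,0,0,0]]]'
python3 - <<'E'
from h import *
rel((0,-.130),.1335)
E
```

```text
clock: 11.18
tool_pos: [0.5013, -0.0019, 0.1342]
eef_rot: [0.746, 0.666, -0.0, 0.0]
contact_force: [-0.6, -0.0, 1.2]
opening: 0.362
finger_force: 0.2
tray now [ 0.6 36.9] z 0.1342 t 11.18
tool shift mm [-166.9   -1.1    0.7] turn rad [-0.     0.     0.003]
```

```bash
python3 -m jog '[[[-0.014,0,0,0,0,0],[-0.014,0,0,0,0,0],[-0.014,0,0,0,0,0],[-0.014,0,0,0,0,0],[-0.014,0,0,0,0,0],[-0.014,0,0,0,0,0],[-0.014,0,0,0,0,0],[-0.014,0,0,0,0,0],[-0.014,0,0,0,0,0],[-0.014,0,0,0,0,0],[-0.014,0,0,0,0,0],[-0.014,0,0,0,0,0]]]'
python3 -m jog '[[[0,0,0,0,0,0],[0,0,-0.03,0,0,0],[0,0,-0.03,0,0,0],[0.055,-0.012,0,0,0,0],[0.055,-0.012,0,0,0,0],[0.055,-0.012,0,0,0,0],[0.055,-0.012,0,0,0,0],[0.055,-0.012,0,0,0,0],[0,-0.01,0,0,0,0],[0,0,0,0,0,0]]]'
python3 - <<'E'
from h import *
rel((-.071,.138),.1335)
s=snap('top','t4.png')
for x in rings(s): print(np.array(x[:3]).round(),(x[4]*1e3).round(1))
E
```

```text
clock: 12.68
tool_pos: [0.4824, -0.1691, 0.1342]
eef_rot: [0.746, 0.666, -0.0, 0.0]
contact_force: [-0.3, 0.1, 0.1]
opening: 0.362
finger_force: 0.0
clock: 13.92
tool_pos: [0.4426, 0.1127, 0.1941]
eef_rot: [0.745, 0.667, -0.001, 0.0]
contact_force: [0.4, -0.2, 0.0]
opening: 0.364
finger_force: 0.0
tray now [-70.9 144. ] z 0.1941 t 13.93
tool shift mm [-5.9 -0.1 60.6] turn rad [-0.001  0.002  0.005]
[208. 390.  79.] [-130.6   50.8]
[590. 260.  65.] [   3. -230.]
[168. 113.  23.] [ 75.2 105.3]
```

```bash
python3 -m jog '[[[0,0,0.02,0,0,0],[0,0,0.02,0,0,0],[0,0,0.02,0,0,0],[-0.013,0,0,0,0,0],[-0.013,0,0,0,0,0],[-0.013,0.002,0,0,0,0],[-0.013,0.004,0,0,0,0],[-0.013,0.005,0,0,0,0],[-0.013,0.005,0,0,0,0],[-0.013,0.005,0,0,0,0],[-0.013,0.005,0,0,0,0],[0,0,0,0,0,0]]]'
python3 - <<'E'
from h import *
rel((0,-.130),.1335)
s=snap('top'); cv2.imwrite('pics/t5.png',cv2.resize(s['frame'][145:255,165:365,::-1],(800,440)))
E
```

```text
clock: 15.48
tool_pos: [0.4582, 0.0054, 0.1341]
eef_rot: [0.746, 0.665, -0.0, 0.0]
contact_force: [0.5, -0.1, 0.7]
opening: 0.362
finger_force: 0.0
tray now [-43.1  39.1] z 0.1341 t 15.47
tool shift mm [-169.2   42.9    0.7] turn rad [-0.     0.001  0.001]
```

View pics/t5.png

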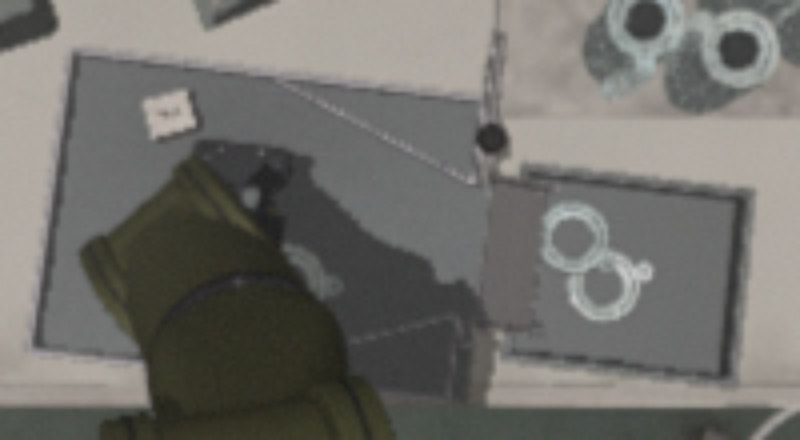

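Two rings are in the bin at (574,237) and (605,285), the gate is open with the knob at (491,139), and ring b is being pushed at about (305,265).

```bash
python3 -m jog '[[[-0.014,0.005,0,0,0,0],[-0.014,0.005,0,0,0,0],[-0.014,0.005,0,0,0,0],[-0.014,0.005,0,0,0,0],[-0.014,0.005,0,0,0,0],[-0.014,0.005,0,0,0,0],[-0.014,0.005,0,0,0,0],[-0.014,0.002,0,0,0,0],[-0.014,0,0,0,0,0],[-0.014,0,0,0,0,0],[-0.014,0,0,0,0,0],[-0.015,0,0,0,0,0]]]'
python3 -m jog '[[[0,0,0,0,0,0],[0,0,-0.03,0,0,0],[0,0,-0.03,0,0,0],[0.05,0,0,0,0,0],[0.05,0,0,0,0,0],[0.03,0,0,0,0,0],[0,0,0,0,0,0]]]' 0.06
python3 - <<'E'
from h import *
rel((.083,-.1415),.164)
s=snap('top'); cv2.imwrite('pics/t6.png',cv2.resize(s['frame'][145:255,165:365,::-1],(800,440)))
E
```

```text
clock: 17.02
tool_pos: [0.4757, -0.1661, 0.1343]
eef_rot: [0.745, 0.667, -0.0, 0.0]
contact_force: [-0.8, 0.6, 0.5]
opening: 0.364
finger_force: 0.2
clock: 17.9
tool_pos: [0.4907, -0.0326, 0.1946]
eef_rot: [0.743, 0.669, 0.001, -0.0]
contact_force: [0.2, -0.4, -0.0]
opening: 0.682
finger_force: 0.0
tray now [-6.4  5.2] z 0.1946 t 17.9
tool shift mm [-147.6   87.9   30.4] turn rad [ 0.001 -0.002  0.01 ]
```

View pics/t6.png

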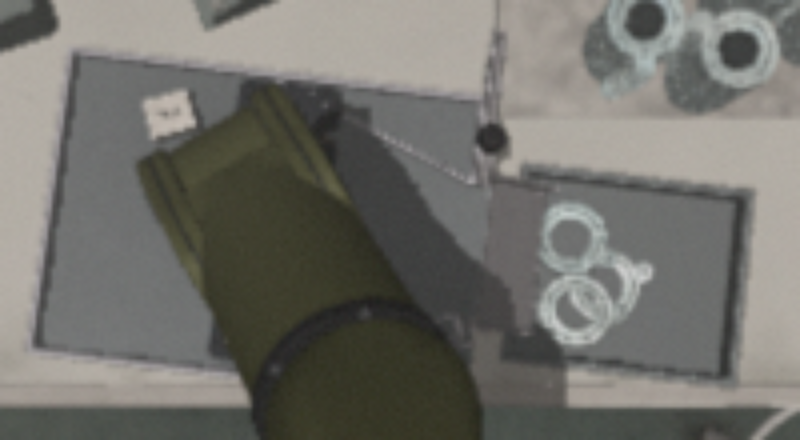

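All three rings are in the bin, at (573,237), (575,310) and (612,285), with the block unmoved at (171,114). Next: shut the gate.

```bash
python3 -m jog '[[[0,0,-0.02,0,0,0],[-0.037,0.022,0,0,0,0.01],[-0.037,0.022,0,0,0,0],[-0.037,0.022,0,0,0,0],[-0.037,0.022,0,0,0,0],[0,0,0,0,0,0]]]'
python3 - <<'E'
from h import *
rel((.083,-.1415),.164)
E
```

```text
clock: 18.7
tool_pos: [0.5594, -0.2, 0.2132]
eef_rot: [0.752, 0.659, -0.001, 0.001]
contact_force: [0.1, 1.3, 0.2]
opening: 0.68
finger_force: 0.0
tray now [  81.1 -153.2] z 0.2132 t 18.7
tool shift mm [11.9  1.7 49.2] turn rad [-0.001  0.003 -0.016]
```

```bash
python3 -m jog '[[[0.011,0.002,0,0,0,-0.016],[0,0,0.025,0,0,0],[0,0,0.024,0,0,0],[0,0,0,0,0,0]]]'
python3 -m jog '[[[0,-0.013,0,0,0,0],[0,-0.013,0,0,0,0],[0,-0.013,0,0,0,0],[0,-0.013,0,0,0,0],[0,-0.013,0,0,0,0],[0,-0.013,0,0,0,0],[0,-0.013,0,0,0,0],[0,-0.013,0,0,0,0],[0,-0.013,0,0,0,0],[0,-0.004,0,0,0,0],[0,0,0,0,0,0]]]'
python3 - <<'E'
from h import *
rel((-.0405,-.1415),.164)
print(get_state()['contact_force'])
E
```

```text
clock: 19.2
tool_pos: [0.5619, -0.1807, 0.164]
eef_rot: [0.742, 0.67, -0.001, -0.002]
contact_force: [0.3, -0.3, 0.9]
opening: 0.681
finger_force: 0.0
clock: 20.58
tool_pos: [0.442, -0.1704, 0.165]
eef_rot: [0.744, 0.668, -0.001, -0.0]
contact_force: [-0.0, -0.8, -0.1]
opening: 0.681
finger_force: 0.0
tray now [ -38.9 -137.3] z 0.165 t 20.57
tool shift mm [-4.2 -1.7  1. ] turn rad [-0.002  0.001  0.009]
[-0.00417264 -0.80552335 -0.13033967]
```

```bash
python3 -m jog '[[[0,-0.004,0,0,0,0],[0,0,0,0,0,0]]]'; python3 -m jog '[[[0,-0.003,0,0,0,0],[0,0,0,0,0,0]]]';  python3 -m jog '[[[0,-0.003,0,0,0,0],[0,0,0,0,0,0]]]'
```

```text
clock: 20.82
tool_pos: [0.4404, -0.17, 0.1653]
eef_rot: [0.744, 0.668, 0.001, 0.001]
contact_force: [3.8, -1.1, -2.4]
opening: 0.679
finger_force: 2.0
clock: 21.08
tool_pos: [0.4402, -0.1698, 0.1656]
eef_rot: [0.744, 0.669, 0.003, 0.003]
contact_force: [9.3, -2.2, -6.1]
opening: 0.684
finger_force: 4.7
clock: 21.32
tool_pos: [0.4402, -0.1696, 0.166]
eef_rot: [0.744, 0.669, 0.005, 0.004]
contact_force: [13.1, -4.1, -9.8]
opening: 0.681
finger_force: 7.2
```

The gate is against its shut stop. Back off, retreat and check.

```bash
python3 -m jog '[[[0,0.014,0,0,0,0],[0,0.01,0,0,0,0],[0,0,-0.03,0,0,0],[0,0,-0.03,0,0,0],[0,0,-0.03,0,0,0],[-0.05,0,0,0,0,0],[-0.05,-0.03,0,0,0,0],[-0.05,-0.03,0,0,0,0],[-0.05,-0.03,0,0,0,0],[-0.05,-0.03,0,0,0,0],[-0.05,0,0,0,0,0],[0,0,0,0,0,0]]]'
python3 - <<'E'
from h import *
s=snap('top'); cv2.imwrite('pics/t7.png',cv2.resize(s['frame'][145:255,165:365,::-1],(800,440),interpolation=cv2.INTER_CUBIC))
m=(s['frame'][195:235,275:300].max(2)<70).astype('uint8'); M=cv2.moments(m,True)
u,v=275+M['m10']/M['m00'],195+M['m01']/M['m00']; print('knob',u,v,w2t(cast(s,u,v,.186))*1e3)
for x in rings(s): print(np.array(x[:3]).round(),(x[4]*1e3).round(1))
E
```

```text
clock: 22.82
tool_pos: [0.3033, -0.4606, 0.2543]
eef_rot: [0.746, 0.666, -0.001, -0.0]
contact_force: [-0.3, 1.1, -0.4]
opening: 0.684
finger_force: 0.0
knob 283.6595744680851 213.80851063829786 [ -22.44148186 -140.54489847]
[168. 114.  22.] [ 74.9 104.8]
```

View pics/t7.png

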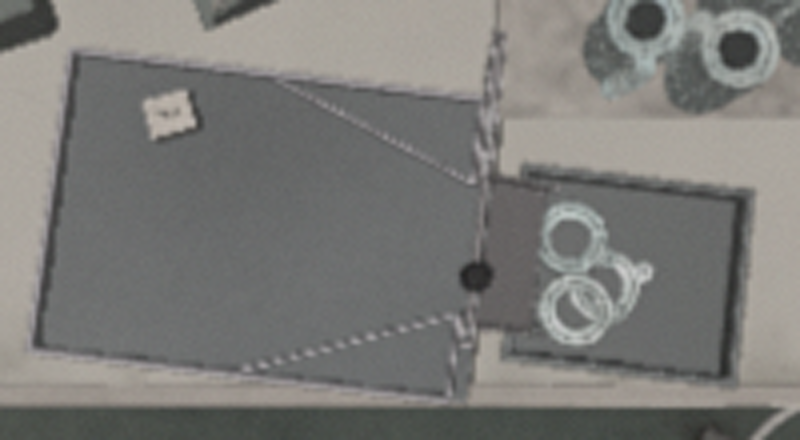

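The knob is at (476,276), which is tray x −22.4 mm, so the gate is shut. All three rings lie in the bin, and the block is where it started at (171,114).

```bash
python3 -c "
from plant import *
print(finish_job())"
```

```text
the job is handed in; nothing more can be done
None
```

The job is handed in at about 23 s: the gate was pushed fully open, all three rings were swept into the catch bin, and the gate was pushed fully shut again. The setting block was not moved, and the arm stayed clear of the peg stack, caliper and grease tin, though I did not re-check those three in the final picture.

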